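Close and bolt the tool chest

TASK

Close up the small wooden tool chest using your fingertips only: push its drawer fully home, then push the open lid over and down until it is flat shut, and last slide the bolt on the lid all the way into its keeper. Pick nothing up, do not shove the chest along the worktop, leave the things in its tray and on the worktop where they are, and take your hand away at the end.

Things in the scene. Friction and masses are not known exactly. Their poses are not given: they have to be found in the camera images.
- chest: Wooden tool chest, loose on the worktop, 4 kg, 160 (x) x 160 (y) x 85 mm without lid. Origin: centre of underside. Drawer in its front (-x). The lid hinge runs along y at x = +80, z = 85 (top back edge). Above the drawer an open tray, floor at z = 50. On the +y side at x = +10 a steel staple (bolt's keeper), 34 mm wide, 3 thick, top at z = 115.
- drawer (a joint): How far the drawer is pulled out of the chest's front, m: 0 fully home, up to 0.1. It slides along the chest's x and stays where it is left; about 1.5 N moves it.
- drawer_knob (a point): Middle of the outer end of the drawer's round steel knob (18 mm across, stands 16 mm off the drawer front, 27 mm above the worktop). With the drawer home it lies at x = -108, y = 0 in the chest's frame; it moves to -x as the drawer opens. Axes as the chest's. The drawer front is 156 mm wide, from 6 to 48 mm above the worktop.
- lid (a joint): Angle of the hinged wooden lid, rad: 0 shut flat on the chest, 1.57 upright, 1.9 leaning back. The stiff hinge keeps it where it is left (0.36 Nm), so it must be pushed all the way; about 3 N at its free edge.
- lid_edge (a point): Middle of the lid's free edge, on the outer face (top when shut), 164 mm from the hinge line. Lid 164 x 164 mm, 10 mm thick; its inner face lies in the plane of the hinge line. Axes turn with the lid: x towards the hinge, y along it (the chest's y), z out of the outer face.
- bolt (a joint): Travel of the steel barrel bolt on the lid's outer face, m: 0 drawn back, 0.026 fully shot into the keeper. It slides along the chest's +y and stays where it is left; about 1 N moves it.
- bolt_knob (a point): Top centre of the bolt's upright knob (head 14 mm across and 9 thick, stem 8), 35 mm off the lid's outer face, 70 mm from the hinge line. Lid shut: 130 mm above the worktop, x = +10 in the chest's frame, y = -6 drawn back, +20 shot. Guides on the bolt at y = -30 and +52 stand 15 mm off the lid. Axes as the lid's.
- offcut_1: Loose flat wood offcut, 65 x 95 x 19 mm, lying in the chest's tray; origin at its underside's centre. Stays there.
- cover_plate: Loose oval plate, 58 x 92 x 8 mm, lying in the chest's tray; origin at its underside's centre. Stays there.
- spray_can: Bystander: upright spray can, 65 mm across, 237 mm high; origin under its centre.
- screw_box: Bystander: small carton, 60 x 80 x 52 mm; origin under its centre.
- tape_measure: Bystander: tape measure, 36 x 82 x 67 mm; origin under its centre.
- masking_tape: Bystander: roll of masking tape lying flat, 98 mm across, 36 mm high; origin under its centre.
- glue_bottle: Bystander: upright glue bottle, 41 x 62 x 190 mm; origin under its centre.
- offcut_0: Bystander: flat wood offcut, 45 x 140 x 19 mm; origin under its centre.
- sander: Bystander: hand sander, 174 x 209 x 150 mm; origin under its centre.

How it is judged:
By the outcome, as a careful person would: the job done as asked, in the order asked, and still so for the second after the job is handed in, with the robot touching nothing.
It also fails if it takes over 56 s, if anything falls off the work surface, if the arm or the gripper's body presses on something with over 40 N, if the wrist force passes 120 N, or if a joint passes its speed limit or range.

ROBOT

A 7-joint arm with a two-finger parallel gripper is mounted at the origin on the work surface; the furniture and walls round the work are solid. World frame = base frame: x ahead of the robot, y to its left, z up, the work surface at z = 0. Lengths are in mm, angles in rad, forces in N, time in s.
With the tool pointing down it reaches from about 425 to 825 mm from the base axis. Payload 3.6 kg.
Tool frame: the origin (TCP) lies midway between the tips of the shut fingers; the grasp point (between the pads) lies behind it (manip.hold_point_z is the z of the grasp point in the tool frame, in mm); z points along the fingers, y is the line along which they close (so a half turn about z gives the same grasp; the last joint's range is limited). The gripper opens to 93 mm and grips with 3 to 60 N. Pads are 15 mm wide; open, the fingers measure 128 mm over their backs; the gripper's body (75 mm by 188 mm) begins 65 mm behind the grasp point.
Start: joints at [1.22, 0.615, -0.013, 1.423, 0.008, 1.103, -0.04], TCP at [206.822, -616.187, 218.64] pointing down, gripper open.
Joint ranges: [-3.12, 3.12], [-0.3, 2.06], [-1.34, 1.32], [0.26, 2.42], [-1.36, 4.5], [0.01, 1.98], [-2.84, 2.84]. Speed limits (rad/s): [2.79, 2.79, 3.14, 3.14, 3.14, 3.14, 3.14].

INTERFACE

Orientations are given as [roll, pitch, yaw] about the fixed x, y, z axes, in that order (R = Rz(yaw) Ry(pitch) Rx(roll)).
In Python, from workcell import manip gives the robot as it stands.
- The arm moves only by the shell command python3 jog.py FILE [FORCE], which reads ROWS from the file FILE. ROWS is a JSON list of rows, 1 to 10 of them, each written [opening, [dx, dy, dz], turn]: the opening from 0.0 (shut) to 1.0 (fully open), then dx, dy, dz in shares of the most that a row can go, 1 being 62.5 mm, then a turn about the tool's z in parts of the range, where 1.0 means 2 rad; each row shifts and turns the commanded pose from where the row before left it, along the tool's axes as they then stand; what a row does not reach is not made up. A row lasts 1/8 s, in which the tool goes at most 62.5 mm and 0.188 rad, less where a joint would pass 70% of its speed; a pose out of reach is approached as far as the arm can. The fingers move at their own pace and stop on an object; FORCE is the grip in N (left out, the last holds). Time passes only in rows, so rows that do not move let the fingers close. It prints the time, the measured TCP pose, the force, the opening and the grip force at its end. A shift or turn number past 1, either way, is cut back to 1. Input that does not fit is refused with a message, and nothing moves.
- manip.read_state(): the state, without advancing time (a new reading comes with each control period).
- manip.grab_frame(name): name is "scene" or "top"; returns a dict with "image" (400x640x3 uint8, red, green, blue), "mtx" (3x3 intrinsics, pixels), "k1" (the pictures are not rectified: a ray, as slopes to the right and down, at radius r is drawn at 1 + k1 r^2 times it, then the intrinsics apply), "xyz" and "rotation" of the camera in the world. Camera axes: x right, y down, z forward; pixel columns grow to the right and rows downward; lengths in mm; the calibration is good to about 2 mm. A picture is of the moment at which its call begins. There is no depth.
- manip.finish_job(): hands the job in; it is judged then, once.
The state is a dict: "clock": time; "joint_pos": joint angles; "dq": joint speeds; "tau": joint torques, N m; "tool_pos": TCP position; "orientation": TCP orientation; "force": force on the tool from outside, world axes, zero at the start; "ft_torque": the same for the moment, N m; "grip_width": opening from 0.0 (shut) to 1.0 (fully open); "grasp_force": force on a finger pad.
Only numpy, scipy, OpenCV 4.12 (cv2) and the standard library are available. Lean on these libraries where they do the work, as an engineer would, in place of code of your own. Each camera call takes 0.05 s, during which the arm holds its last target. There are 200 camera calls.

## Working session

There is one attempt and no reset: what is moved stays moved. The work goes in short steps, Python scripts to look and compute and a shell command to move; the robot and the scene stay as the last step left them, time stands still between calls to the robot, and variables do not carry over. Pictures are saved under pics/ and viewed, at most 13 in all, crops included, and the job is handed in when it is done.

```bash
ls; mkdir -p pics; cat > h.py <<'E'
import numpy as np, cv2
from scipy.spatial.transform import Rotation as R
from workcell import manip
def grab(n,f=None):
    d=manip.grab_frame(n)
    if f: cv2.imwrite('pics/'+f,d['image'][:,:,::-1])
    return d
def ray(d,px):
    K=np.array(d['mtx'],float); p=(np.array(px,float)-[K[0,2],K[1,2]])/[K[0,0],K[1,1]]
    r=p.copy()
    for _ in range(30): r=p/(1+d['k1']*(r@r))
    v=np.array(d['rotation'],float).reshape(3,3)@np.array([r[0],r[1],1.]); return np.array(d['xyz'],float),v/np.linalg.norm(v)
def onz(d,px,z):
    o,v=ray(d,px); return o+v*(z-o[2])/v[2]
def proj(d,P):
    q=np.array(d['rotation'],float).reshape(3,3).T@(np.array(P,float)-np.array(d['xyz'],float)); r=q[:2]/q[2]; r=r*(1+d['k1']*(r@r)); K=np.array(d['mtx']); return [K[0,0]*r[0]+K[0,2],K[1,1]*r[1]+K[1,2]]
def two(d1,p1,d2,p2):
    a,u=ray(d1,p1); b,v=ray(d2,p2); s=np.linalg.lstsq(np.c_[u,-v],b-a,rcond=None)[0]; A,B=a+s[0]*u,b+s[1]*v; return (A+B)/2,np.linalg.norm(A-B)
def st():
    s=manip.read_state(); Rm=R.from_euler('xyz',s['orientation']).as_matrix(); return s,np.array(s['tool_pos']),Rm
E
python3 - <<'E'
from h import *
for n in('scene','top'):
    d=grab(n,n+'0.png'); print(d['xyz'],d['rotation'],d['mtx'],d['k1'])
s,p,Rm=st(); print(s); print(Rm.round(3), manip.hold_point_z)
E
```

```text
jog.py
pics
workcell.py
[ -18.4976665  -928.10254851 1159.34244261] [-2.39269418  0.01500319 -0.39356925] [[391.68001807   0.         318.85017538]
 [  0.         391.68001807 201.78253554]
 [  0.           0.           1.        ]] -0.05916963804222573
[ 256.69655142    6.18847375 1378.77621604] [-3.07683349 -0.00728241 -1.56353817] [[410.42395284   0.         327.48972957]
 [  0.         410.42395284 200.01621327]
 [  0.           0.           1.        ]] -0.0644568765477032
{'clock': 0.1, 'joint_pos': array([ 1.22050621,  0.61581107, -0.0125858 ,  1.42473582,  0.00811395,
        1.10341006, -0.04041671]), 'dq': array([-0.00125162, -0.00217109,  0.00145281, -0.00367448, -0.00141501,
        0.00031057, -0.0018504 ]), 'tau': array([ 7.33720917e-04, -4.60038364e+01,  2.09649322e-01, -1.66241974e+01,
       -6.12479635e-02,  1.69595866e-02,  1.15106122e-04]), 'tool_pos': array([ 206.56834739, -615.54771327,  217.60547309]), 'orientation': array([-3.13927960e+00,  5.90455619e-05,  3.23820148e-01]), 'force': array([ 0.14515764,  0.51622414, -0.31497694]), 'ft_torque': array([-0.04934993, -0.01744717,  0.01920695]), 'grasp_force': 0.0, 'grip_width': 0.9999083308018472}
[[ 0.948  0.318 -0.001]
 [ 0.318 -0.948  0.002]
 [-0.    -0.002 -1.   ]] -18.8
```

View pics/scene0.png

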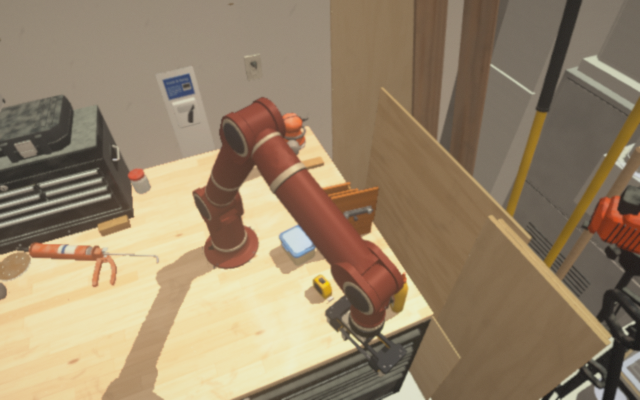

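View pics/top0.png

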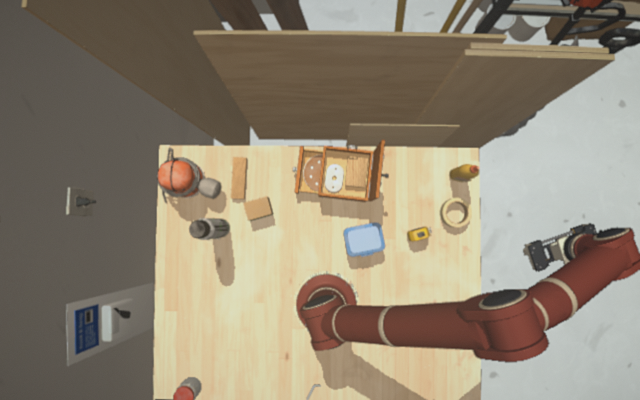

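The chest is at top-view pixels x 297–385, y 147–203. The drawer is pulled out to the left (world +y), and the lid stands open on the right at px ~378 with the bolt knob at about (386,176). I'll zoom in and fix the rotation handling in my helper, since it comes as Euler angles.

```bash
sed -i "s/np.array(d\['rotation'\],float).reshape(3,3)/R.from_euler('xyz',d['rotation']).as_matrix()/" h.py
python3 - <<'E'
from h import *
d=grab('top'); c=d['image'][130:220,280:400,::-1]; cv2.imwrite('pics/c1.png',cv2.resize(c,None,fx=6.5,fy=6.5,interpolation=cv2.INTER_CUBIC))
print(proj(d,[0,0,0]),proj(d,st()[1]))
for q in [(160,146),(480,146),(365,240),(419,234)]: print(q,onz(d,q,0 if q[1]<200 else 50).round())
E
```

```text
[np.float64(325.77110027889796), np.float64(303.88049860109504)] [np.float64(540.3777487799467), np.float64(245.12786808033275)]
(160, 146) [527. 572.   0.]
(480, 146) [ 536. -527.   -0.]
(365, 240) [ 214. -125.   50.]
(419, 234) [ 235. -301.   50.]
```

View pics/c1.png

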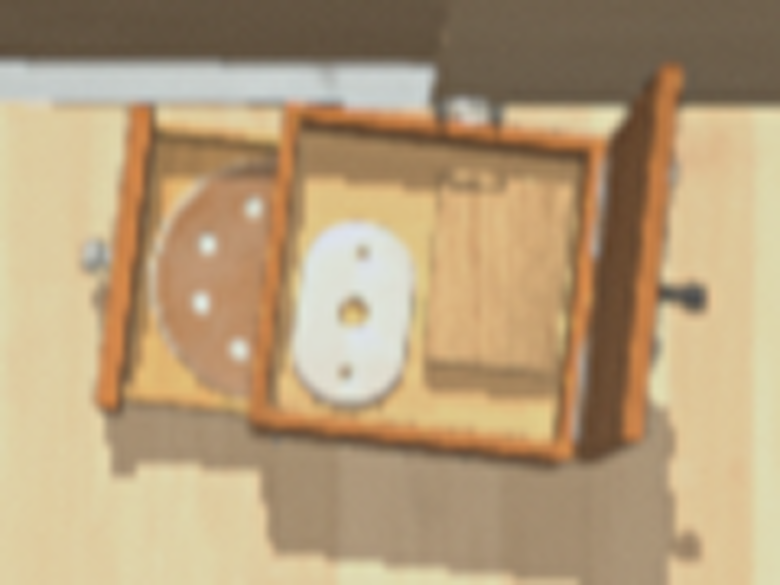

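```bash
cat > loc.py <<'E'
from h import *
d=grab('top')
f=lambda q:(q[0]/6.5+280-.5+.08,q[1]/6.5+130-.5+.08)
C=np.array([onz(d,f(q),85) for q in [(288,103),(252,428),(570,462),(605,142)]])
print(C.round(1)); print([np.linalg.norm(C[i]-C[i-1]).round(1) for i in range(4)])
c=C.mean(0)[:2]; ax=(C[2]+C[3]-C[0]-C[1])[:2]; ay=(C[0]+C[3]-C[1]-C[2])[:2]
a1=np.arctan2(ax[1],ax[0]); a2=np.arctan2(-ay[0],ay[1]); print('centre',c,'yaw',a1,a2)
yaw=(a1+a2)/2; ex=np.array([np.cos(yaw),np.sin(yaw)]); ey=np.array([-ex[1],ex[0]])
tc=lambda P:((P[:2]-c)@ex,(P[:2]-c)@ey)
k=onz(d,f((82,255)),27); print('knob',k.round(1),np.round(tc(k),1))
k=onz(d,f((125,408)),48);print('drawer front inner/outer corner', np.round(tc(k),1)); k=onz(d,f((98,405)),48);print(np.round(tc(k),1))
for z in (230,240,250): print(z,[np.round(tc(onz(d,f(q),z)),1) for q in [(684,68),(645,440),(662,68),(626,440)]])
for z in (155,165,175): print(z,'boltknob',np.round(tc(onz(d,f((705,297)),z)),1))
E
python3 loc.py
```

```text
[[ 515.1   10.1   85. ]
 [ 355.    26.4   85. ]
 [ 339.6 -128.5   85. ]
 [ 497.2 -145.6   85. ]]
[np.float64(156.8), np.float64(160.9), np.float64(155.6), np.float64(158.5)]
centre [426.71103529 -59.40080688] yaw -1.677523166841345 -1.6756207040179403
knob [447.3 114.8  27. ] [-175.4    2. ]
drawer front inner/outer corner [-142.9  -74.9]
[-156.5  -74.9]
230 [array([95.2, 87.2]), array([ 95.1, -77. ]), array([85.7, 86. ]), array([ 86.9, -77.9])]
240 [array([94. , 84.9]), array([ 93.9, -77.9]), array([84.5, 83.8]), array([ 85.8, -78.8])]
250 [array([92.8, 82.6]), array([ 92.7, -78.7]), array([83.3, 81.5]), array([ 84.6, -79.6])]
155 boltknob [125.2  -1.4]
165 boltknob [123.8  -2.8]
175 boltknob [122.4  -4.2]
```

```bash
python3 - <<'E'
from h import *
s=grab('scene');t=grab('top')
for a,b in [((382,89),(195,32)),((607,339),(613,55)),((492,220),(470,50)),((492,220),(503,42)),((495,222),(466,54))]: print([x.round() if hasattr(x,'round') else x for x in two(s,a,t,b)])
for z in (0,200,-300): print(z,onz(t,(250,140),z).round(),onz(t,(400,125),z).round())
# scene crop around chest
cv2.imwrite('pics/c2.png',cv2.resize(s['image'][120:330,270:470,::-1],None,fx=2.8,fy=2.8,interpolation=cv2.INTER_CUBIC))
E
```

```text
[array([817., 389., 235.]), np.float64(3.0)]
[array([ 766., -844.,  250.]), np.float64(3.0)]
[array([ 769., -412.,  233.]), np.float64(10.0)]
[array([ 728., -460.,  319.]), np.float64(61.0)]
[array([ 774., -412.,  215.]), np.float64(11.0)]
0 [549. 262.   0.] [ 606. -250.    0.]
200 [507. 225. 200.] [ 555. -213.  200.]
-300 [ 613.  318. -300.] [ 682. -305. -300.]
```

View pics/c2.png

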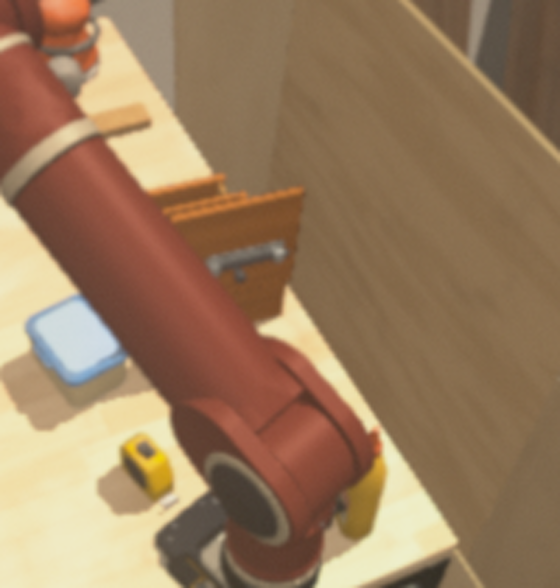

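The plywood's top edge triangulates to x ≈ 770–817, z ≈ 235, so there is enough room. The lid stands about upright with the bolt on its outer face, at crop px (245,257). Next I'll lift, turn and move over.

Careful with the scale: shifts go in shares of 62.5 mm and turns go in shares of 2 rad. That gives: -12 mm is -0.192, -0.163 rad / 2 = -0.0815.

```bash
cat >> h.py <<'E'
c0=np.array([426.7,-59.4]); yaw0=-1.6766
ex=np.array([np.cos(yaw0),np.sin(yaw0)]); ey=np.array([-ex[1],ex[0]])
def go(x,y,z,p=None):  # chest-frame target -> tool-frame shift
    s,p,Rm=st(); w=np.r_[c0+x*ex+y*ey,z]
    print('now chest',np.round([(p[:2]-c0)@ex,(p[:2]-c0)@ey,p[2]],1),'yaw err to turn',round(s['orientation'][2]-(yaw0+np.pi),4),'rpy',s['orientation'].round(3),'shift',(Rm.T@(w-p)).round(1),'F',s['force'].round(1))
E
echo '[[0, [0, 0, -0.192], -0.0815], [0, [0, 0, -0.192], -0.0815], [0, [0, 0, -0.192], -0.0815], [0, [0, 0, -0.192], -0.0815], [0, [0, 0, -0.192], -0.0815], [0, [0, 0, -0.192], -0.0815], [0, [0, 0, -0.192], -0.0815], [0, [0, 0, 0], 0]]' > rows.txt && python3 jog.py rows.txt 10
echo '[[0, [0.768, 0.512, 0], 0], [0, [0.768, 0.512, 0], 0], [0, [0.768, 0.512, 0], 0], [0, [0.768, 0.512, 0], 0], [0, [0.768, 0.512, 0], 0], [0, [0.768, 0.512, 0], 0], [0, [0.768, 0.512, 0], 0], [0, [0, 0, 0], 0]]' > rows.txt && python3 jog.py rows.txt
python3 -c "
from h import *
go(-205,0,300); print(st()[0]['joint_pos'].round(2))"
```

```text
clock: 1.3
tool_pos: [206.9, -616.7, 303.5]
orientation: [3.14, 0.002, 1.463]
force: [0.5, -1.1, 0.2]
grip_width: 0.189
grasp_force: 0.0
clock: 2.3
tool_pos: [468.6, -299.4, 302.4]
orientation: [3.14, -0.004, 1.474]
force: [-0.1, 0.4, 0.3]
grip_width: 0.005
grasp_force: 0.0
now chest [234.3  67.  302.4] yaw err to turn 0.0085 rpy [ 3.14  -0.004  1.474] shift [439.8 -63.3   4. ] F [-0.1  0.4  0.3]
[ 0.8   0.42 -0.4   1.56  0.17  1.2   0.27]
```

To row units: 55 mm is 0.88, -8 mm is -0.128.

```bash
echo '[[0, [0.88, -0.128, 0], 0], [0, [0.88, -0.128, 0], 0], [0, [0.88, -0.128, 0], 0], [0, [0.88, -0.128, 0], 0], [0, [0.88, -0.128, 0], 0], [0, [0.88, -0.128, 0], 0], [0, [0.88, -0.128, 0], 0], [0, [0.88, -0.128, 0], 0], [0, [0, 0, 0], 0]]' > rows.txt && python3 jog.py rows.txt
python3 -c "
from h import *
go(-205,0,24); print(st()[0]['joint_pos'].round(2)); grab('top','a1.png')
d=grab('top');cv2.imwrite('pics/a1.png',cv2.resize(d['image'][110:260,240:420,::-1],None,fx=4,fy=4,interpolation=cv2.INTER_CUBIC))"
```

```text
clock: 3.42
tool_pos: [446.8, 142.7, 302.6]
orientation: [-3.141, -0.002, 1.471]
force: [-0.6, -0.3, -0.3]
grip_width: 0.003
grasp_force: 0.0
now chest [-203.1   -1.3  302.6] yaw err to turn 0.0061 rpy [-3.141e+00 -2.000e-03  1.471e+00] shift [  1.2   1.5 278.6] F [-0.6 -0.3 -0.3]
[ 0.09  0.29 -0.59  1.78  0.18  1.13 -0.65]
```

View pics/a1.png

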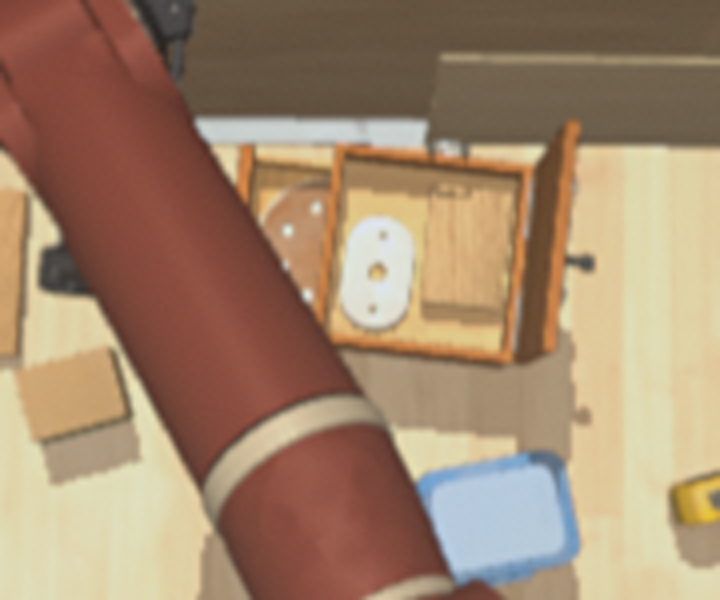

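To row units: 55 mm is 0.88, 4 mm is 0.064, 0.006 rad / 2 = 0.003.

```bash
echo '[[0, [0.016, 0.016, 0.88], 0.003], [0, [0, 0, 0.88], 0], [0, [0, 0, 0.88], 0], [0, [0, 0, 0.88], 0], [0, [0, 0, 0.88], 0], [0, [0, 0, 0.064], 0], [0, [0, 0, 0], 0]]' > rows.txt && python3 jog.py rows.txt
echo '[[0, [-0.192, 0, 0], 0], [0, [-0.192, 0, 0], 0], [0, [-0.192, 0, 0], 0], [0, [-0.192, 0, 0], 0], [0, [0, 0, 0], 0]]' > rows.txt && python3 jog.py rows.txt
python3 -c "
from h import *
go(-116,0,24); print(st()[0]['joint_pos'].round(2))"
```

```text
clock: 4.4
tool_pos: [450.2, 138.5, 24.6]
orientation: [3.14, 0.0, 1.456]
force: [0.7, 0.1, 1.2]
grip_width: 0.002
grasp_force: 0.0
clock: 5.03
tool_pos: [443.0, 89.5, 23.6]
orientation: [-3.14, 0.002, 1.456]
force: [0.1, 0.5, 0.6]
grip_width: 0.008
grasp_force: 0.0
now chest [-149.7    0.5   23.6] yaw err to turn -0.0089 rpy [-3.140e+00  2.000e-03  1.456e+00] shift [-33.7  -0.2  -0.3] F [0.1 0.5 0.6]
[-0.02  0.67 -0.33  2.16  0.55  0.4  -0.92]
```

To row units: -8 mm is -0.128, -4 mm is -0.064.

```bash
echo '[[0, [-0.128, 0, 0], 0], [0, [-0.128, 0, 0], 0], [0, [-0.128, 0, 0], 0], [0, [-0.064, 0, 0], 0], [0, [0, 0, 0], 0]]' > rows.txt && python3 jog.py rows.txt
for i in 1 ; do echo '[[0, [-0.024, 0, 0], 0], [0, [0, 0, 0], 0]]' > rows.txt && python3 jog.py rows.txt; done
python3 -c "
from h import *
go(-116,0,24); print(st()[0]['joint_pos'].round(2))
d=grab('top','a2.png');cv2.imwrite('pics/a2.png',cv2.resize(d['image'][110:260,240:420,::-1],None,fx=4,fy=4,interpolation=cv2.INTER_CUBIC))"
```

```text
clock: 5.65
tool_pos: [440.3, 62.9, 23.5]
orientation: [-3.141, 0.001, 1.458]
force: [-0.6, 0.3, -0.6]
grip_width: 0.007
grasp_force: 0.0
clock: 5.9
tool_pos: [440.4, 62.4, 23.6]
orientation: [-3.141, 0.0, 1.459]
force: [0.3, -0.2, -0.6]
grip_width: 0.004
grasp_force: 0.2
now chest [-122.5    0.8   23.6] yaw err to turn -0.0061 rpy [-3.141  0.     1.459] shift [-6.5 -0.7 -0.4] F [ 0.3 -0.2 -0.6]
[ 0.04  0.66 -0.33  2.18  0.57  0.38 -0.88]
```

View pics/a2.png

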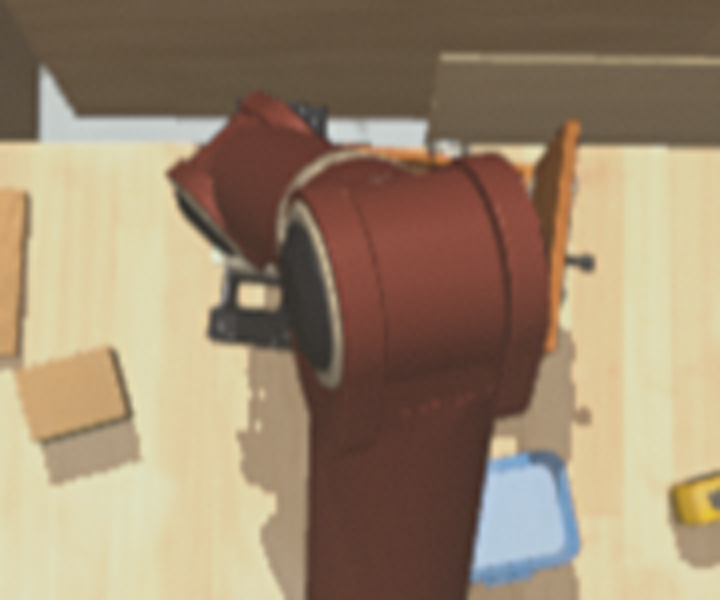

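The chest and lid haven't moved, with the lid still at (565,235). The arm hides the knob, so I'll finish by force.

To row units: -2 mm is -0.032.

```bash
echo '[[0, [-0.032, 0, 0], 0], [0, [0, 0, 0], 0]]' > rows.txt && python3 jog.py rows.txt;echo '[[0, [-0.032, 0, 0], 0], [0, [0, 0, 0], 0]]' > rows.txt && python3 jog.py rows.txt|grep -E 'pos|force'; echo '[[0, [-0.016, 0, 0], 0], [0, [0, 0, 0], 0]]' > rows.txt && python3 jog.py rows.txt|grep -E 'pos|force'
```

```text
clock: 6.2
tool_pos: [440.2, 60.5, 23.7]
orientation: [3.142, -0.0, 1.459]
force: [0.6, 1.5, -0.5]
grip_width: -0.0
grasp_force: 0.6
tool_pos: [440.0, 58.2, 23.7]
force: [0.8, 0.9, -0.3]
grasp_force: 0.6
tool_pos: [440.0, 57.9, 23.7]
force: [0.8, 2.1, -1.2]
grasp_force: 1.2
```

To row units: -1 mm is -0.016.

```bash
for i in 1; do echo '[[0, [-0.016, 0, 0], 0], [0, [0, 0, 0], 0]]' > rows.txt && python3 jog.py rows.txt|grep -E 'pos|force'; echo '[[0, [-0.016, 0, 0], 0], [0, [0, 0, 0], 0]]' > rows.txt && python3 jog.py rows.txt|grep -E 'pos|force';python3 -c "
from h import *
go(-116,0,24)"; done
```

```text
tool_pos: [440.0, 57.8, 23.7]
force: [-1.0, 5.8, -2.2]
grasp_force: 2.6
tool_pos: [440.0, 57.8, 23.7]
force: [-0.4, 5.8, -3.1]
grasp_force: 3.3
now chest [-117.9    0.8   23.7] yaw err to turn -0.0042 rpy [ 3.141 -0.004  1.461] shift [-1.9 -0.8 -0.3] F [-0.4  5.8 -3.1]
```

Stalled at y = 57.8 with about 6 N, so the drawer is home. I'll retreat, rise and check.

To row units: -60 mm is -0.96, -55 mm is -0.88.

```bash
echo '[[0, [0.24, 0, 0], 0], [0, [0.48, 0, 0], 0], [0, [0.32, 0, -0.64], 0], [0, [0, 0, -0.96], 0], [0, [0, 0, -0.96], 0], [0, [0, 0, -0.96], 0], [0, [0, 0, -0.88], 0], [0, [0, 0, 0], 0]]' > rows.txt && python3 jog.py rows.txt
python3 -c "
from h import *
go(135,25,300); print(st()[0]['joint_pos'].round(2))
d=grab('top','a3.png');cv2.imwrite('pics/a3.png',cv2.resize(d['image'][130:220,280:400,::-1],None,fx=6.5,fy=6.5,interpolation=cv2.INTER_CUBIC))"
```

```text
clock: 8.2
tool_pos: [448.9, 120.5, 302.8]
orientation: [3.133, -0.001, 1.457]
force: [0.3, -0.1, -0.8]
grip_width: 0.003
grasp_force: 0.0
now chest [-181.2    3.   302.8] yaw err to turn -0.0078 rpy [ 3.133e+00 -1.000e-03  1.457e+00] shift [-316.    24.4    2.6] F [ 0.3 -0.1 -0.8]
[ 0.17  0.29 -0.63  1.79  0.19  1.12 -0.64]
```

View pics/a3.png

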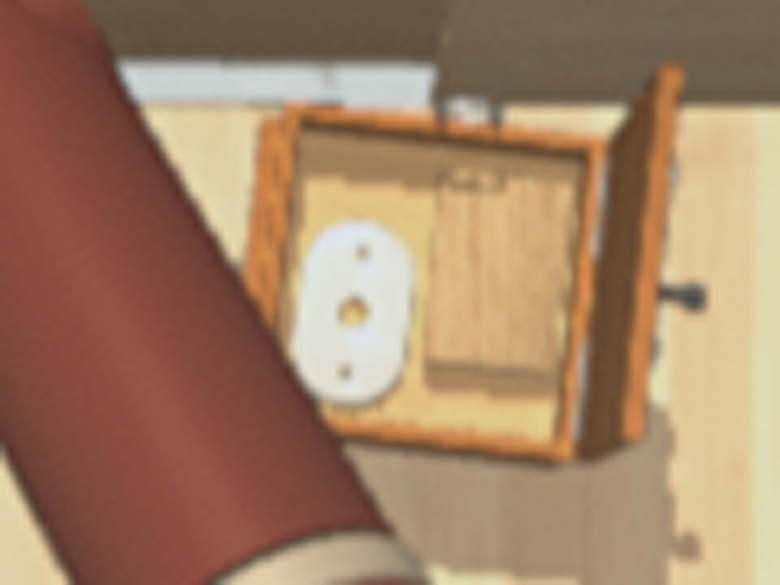

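The drawer front now sits right against the chest (crop px 262 against the rim at 288). The chest, lid and tray contents are where they were. Next I'll go behind the lid.

To row units: -53 mm is -0.848, 4 mm is 0.064, -0.008 rad / 2 = -0.004.

```bash
echo '[[0, [-0.848, 0.064, 0], -0.004], [0, [-0.848, 0.064, 0], 0], [0, [-0.848, 0.064, 0], 0], [0, [-0.848, 0.064, 0], 0], [0, [-0.848, 0.064, 0], 0], [0, [-0.848, 0.064, 0], 0], [0, [0, 0, 0], 0]]' > rows.txt && python3 jog.py rows.txt
python3 - <<'E'
from h import *
d=grab('top'); f=lambda q:(q[0]/6.5+280-.42,q[1]/6.5+130-.42)
for q in [(262,120),(246,260)]:
  w=onz(d,f(q),48)[:2]-c0; print('drawer front outer',w@ex,w@ey)
go(118,25,228); print(st()[0]['joint_pos'].round(2))
E
```

```text
clock: 9.12
tool_pos: [434.5, -203.9, 295.9]
orientation: [-3.135, 0.001, 1.456]
force: [-0.2, 0.3, -0.8]
grip_width: 0.002
grasp_force: 0.0
drawer front outer -91.41465822489394 77.74953838442943
drawer front outer -91.26748564690936 6.112333474963817
now chest [139.4  23.5 296.3] yaw err to turn -0.0034 rpy [-3.136e+00 -1.000e-03  1.462e+00] shift [21.3  1.8 68.4] F [-0.8  1.8 -1.1]
[ 0.75  0.31 -0.49  1.76  0.16  1.12  0.1 ]
```

To row units: 36 mm is 0.576, 35 mm is 0.56.

```bash
echo '[[0, [0, 0.032, 0.56], 0], [0, [0, 0, 0.576], 0], [0, [0.24, 0, 0], 0], [0, [0.208, 0, 0], 0], [0, [0.192, 0, 0], 0], [0, [0.192, 0, 0.016], 0], [0, [0.192, 0, 0.016], 0], [0, [0.192, 0, 0.016], 0], [0, [0, 0, 0], 0]]' > rows.txt && python3 jog.py rows.txt
python3 -c "
from h import *
go(26,25,211)"
echo '[[0, [0.192, 0, 0.048], 0], [0, [0.192, 0, 0.064], 0], [0, [0.176, 0, 0.08], 0], [0, [0.176, 0, 0.096], 0], [0, [0.16, 0, 0.112], 0], [0, [0.16, 0, 0.112], 0], [0, [0, 0, 0], 0]]' > rows.txt && python3 jog.py rows.txt
python3 -c "
from h import *
go(-4.4,25,191)
d=grab('scene','a4.png');cv2.imwrite('pics/a4.png',cv2.resize(d['image'][100:310,270:470,::-1],None,fx=2.8,fy=2.8,interpolation=cv2.INTER_CUBIC))"
```

```text
clock: 10.3
tool_pos: [447.0, -121.4, 224.4]
orientation: [-3.14, -0.002, 1.469]
force: [0.3, -0.1, 0.1]
grip_width: 0.003
grasp_force: 0.0
now chest [ 59.5  26.8 224.4] yaw err to turn 0.0042 rpy [-3.140e+00 -2.000e-03  1.469e+00] shift [33.5 -1.6 13.5] F [ 0.3 -0.1  0.1]
clock: 11.18
tool_pos: [453.8, -56.1, 192.0]
orientation: [-3.14, -0.001, 1.469]
force: [0.2, 0.0, -0.5]
grip_width: 0.002
grasp_force: 0.0
now chest [ -6.1  26.6 192. ] yaw err to turn 0.0039 rpy [-3.140e+00 -1.000e-03  1.469e+00] shift [-1.7 -1.6  1. ] F [ 0.2  0.  -0.5]
```

View pics/a4.png

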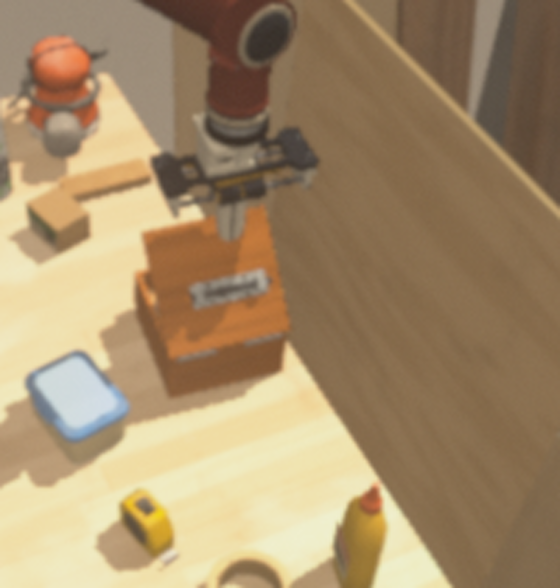

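The lid is at roughly 45° and following the fingertips (at crop px (232,230)); the chest hasn't moved. Continuing down.

To row units: 11 mm is 0.176, 10 mm is 0.16.

```bash
echo '[[0, [0.144, 0, 0.144], 0], [0, [0.128, 0, 0.144], 0], [0, [0.112, 0, 0.144], 0], [0, [0.096, -0.016, 0.176], 0], [0, [0.08, 0, 0.176], 0], [0, [0.08, 0, 0.176], 0], [0, [0.048, 0, 0.16], 0], [0, [0.032, 0, 0.16], 0], [0, [0, 0, 0], 0]]' > rows.txt && python3 jog.py rows.txt
python3 -c "
from h import *
go(-52,25,95)"
```

```text
clock: 12.35
tool_pos: [456.6, -12.9, 111.7]
orientation: [-3.139, 0.001, 1.467]
force: [0.3, 0.6, -0.3]
grip_width: 0.004
grasp_force: 0.0
now chest [-49.4  24.8 111.7] yaw err to turn 0.0023 rpy [-3.139e+00  1.000e-03  1.467e+00] shift [ 2.6  0.2 16.7] F [ 0.3  0.6 -0.3]
```

To row units: 6 mm is 0.096, 5 mm is 0.08.

```bash
echo '[[0, [0.016, 0, 0.096], 0], [0, [0.016, 0, 0.08], 0], [0, [0, 0, 0.048], 0], [0, [0, 0, 0], 0]]' > rows.txt && python3 jog.py rows.txt |grep -E 'pos|force';echo '[[0, [0, 0, 0.032], 0], [0, [0, 0, 0], 0]]' > rows.txt && python3 jog.py rows.txt |grep -E 'pos|force';echo '[[0, [0, 0, 0.016], 0], [0, [0, 0, 0], 0]]' > rows.txt && python3 jog.py rows.txt |grep -E 'pos|force'; echo '[[0, [0, 0, 0.016], 0], [0, [0, 0, 0], 0]]' > rows.txt && python3 jog.py rows.txt |grep -E 'pos|force'
```

```text
tool_pos: [458.0, -10.8, 98.5]
force: [-0.0, 0.4, 1.0]
grasp_force: 0.0
tool_pos: [458.1, -10.7, 96.7]
force: [-0.1, 0.7, 0.3]
grasp_force: 0.0
tool_pos: [458.0, -10.8, 95.7]
force: [0.5, 0.4, -0.1]
grasp_force: 0.1
tool_pos: [458.1, -10.8, 95.3]
force: [-1.7, 0.3, 6.7]
grasp_force: 2.9
```

To row units: 1 mm is 0.016.

```bash
echo '[[0, [0, 0, 0.016], 0], [0, [0, 0, 0], 0]]' > rows.txt && python3 jog.py rows.txt |grep -E 'pos|force'; echo '[[0, [0, 0, -0.48], 0], [0.35, [0, 0, -0.64], 0], [0.35, [0, 0, 0], 0], [0.35, [0, 0, 0], 0]]' > rows.txt && python3 jog.py rows.txt; python3 -c "
from h import *
go(10,-2,160); print(st()[0]['joint_pos'].round(2))"
```

```text
tool_pos: [458.1, -10.8, 95.2]
force: [-3.5, 0.9, 13.8]
grasp_force: 7.0
clock: 14.35
tool_pos: [457.3, -11.2, 163.1]
orientation: [-3.14, 0.0, 1.467]
force: [0.1, -0.1, -0.7]
grip_width: 0.278
grasp_force: 0.0
now chest [-51.2  25.3 163.1] yaw err to turn 0.0016 rpy [-3.14   0.     1.467] shift [-61.1 -27.4   3.2] F [ 0.1 -0.1 -0.7]
[ 0.32  0.43 -0.48  2.02  0.29  0.76 -0.44]
```

To row units: -31 mm is -0.496, -30 mm is -0.48.

```bash
echo '[[0.35, [-0.496, -0.224, 0], 0], [0.35, [-0.48, -0.208, 0], 0], [0.35, [0, 0, 0], 0], [0.35, [0, 0, 0], 0]]' > rows.txt && python3 jog.py rows.txt; python3 -c "
from h import *
go(10,-2,119); print(st()[0]['joint_pos'].round(2))
d=grab('scene','a5s.png');P=lambda x,y,z:np.array(proj(d,np.r_[c0+x*ex+y*ey,z]))
print([((P(10,y,130)-[330,170])*7).round() for y in(-6,20)], ((P(80,80,95)-[330,170])*7).round())
cv2.imwrite('pics/a5.png',cv2.resize(d['image'][160:245,310:410,::-1],None,fx=7,fy=7,interpolation=cv2.INTER_CUBIC))"
```

```text
clock: 14.85
tool_pos: [424.8, -68.0, 163.1]
orientation: [-3.141, -0.001, 1.467]
force: [-0.9, -0.7, 0.1]
grip_width: 0.354
grasp_force: 0.0
now chest [  8.7  -1.  163.1] yaw err to turn 0.0024 rpy [-3.141e+00 -1.000e-03  1.467e+00] shift [-1.3 -1.  44.1] F [-0.9 -0.7  0.1]
[ 0.47  0.4  -0.49  2.09  0.28  0.72 -0.3 ]
[array([ 98., 214.]), array([146., 203.])] [299. 319.]
```

View pics/a5.png

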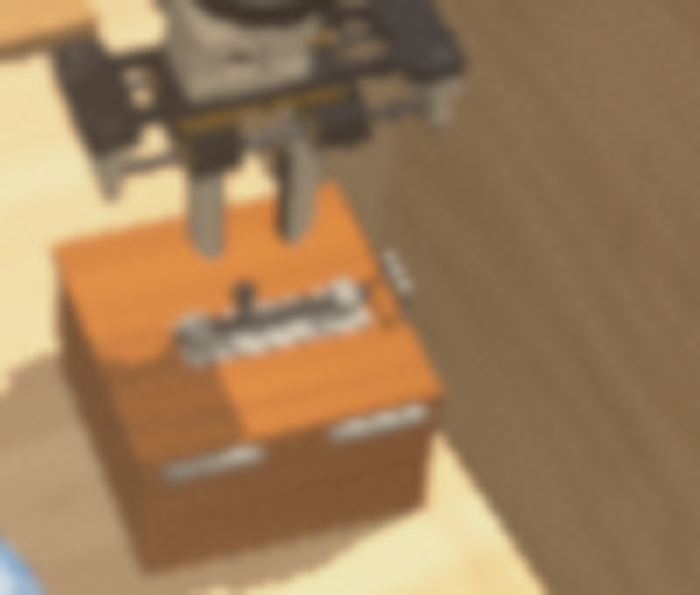

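The knob top is at (245,288) and I predicted (238,284), so it sits about 3 mm further to +y. The lid lies flat, and its corner at (440,390) matches the prediction. The fingers straddle the knob, so I'll descend and slide.

To row units: 15 mm is 0.24, 14 mm is 0.224.

```bash
echo '[[0.35, [-0.016, -0.016, 0.24], 0], [0.35, [0, 0, 0.24], 0], [0.35, [0, 0, 0.224], 0], [0.35, [0, 0, 0], 0]]' > rows.txt && python3 jog.py rows.txt; python3 -c "
from h import *
go(10,29,119)"
```

```text
clock: 15.4
tool_pos: [423.5, -68.3, 118.9]
orientation: [-3.14, -0.001, 1.469]
force: [0.1, -0.3, -0.6]
grip_width: 0.353
grasp_force: 0.0
now chest [  9.2  -2.2 118.9] yaw err to turn 0.0043 rpy [-3.140e+00 -1.000e-03  1.469e+00] shift [-0.9 31.2 -0.2] F [ 0.1 -0.3 -0.6]
```

To row units: 6 mm is 0.096, 5 mm is 0.08.

```bash
echo '[[0.35, [0, 0.096, 0], 0], [0.35, [0, 0.096, 0], 0], [0.35, [0, 0.096, 0], 0], [0.35, [0, 0.08, 0], 0], [0.35, [0, 0.064, 0], 0], [0.35, [0, 0, 0], 0]]' > rows.txt && python3 jog.py rows.txt |grep -E 'pos|force|width';for k in 1; do echo '[[0.35, [0, 0.032, 0], 0], [0.35, [0, 0, 0], 0]]' > rows.txt && python3 jog.py rows.txt |grep -E 'pos|force|width'; echo '[[0.35, [0, 0.016, 0], 0], [0.35, [0, 0, 0], 0]]' > rows.txt && python3 jog.py rows.txt |grep -E 'pos|force|width'; done; python3 -c "
from h import *
go(10,29,119)"
```

```text
tool_pos: [451.2, -72.6, 119.8]
force: [0.7, 0.3, 0.0]
grip_width: 0.349
grasp_force: 0.0
tool_pos: [452.5, -72.8, 119.7]
force: [-0.7, -0.1, -0.4]
grip_width: 0.353
grasp_force: 0.3
tool_pos: [453.4, -72.8, 119.7]
force: [-0.3, 0.1, 0.5]
grip_width: 0.351
grasp_force: 0.4
now chest [ 10.5  28.  119.7] yaw err to turn 0.0017 rpy [-3.141  0.     1.467] shift [0.5 1.  0.7] F [-0.3  0.1  0.5]
```

To row units: 1 mm is 0.016.

```bash
echo '[[0.35, [0, 0.016, 0], 0], [0.35, [0, 0, 0], 0]]' > rows.txt && python3 jog.py rows.txt |grep -E 'pos|force|width'; echo '[[0.35, [0, 0.016, 0], 0], [0.35, [0, 0, 0], 0]]' > rows.txt && python3 jog.py rows.txt |grep -E 'pos|force|width'; echo '[[0.35, [0, 0.016, 0], 0], [0.35, [0, 0, 0], 0]]' > rows.txt && python3 jog.py rows.txt |grep -E 'pos|force|width'
```

```text
tool_pos: [454.6, -72.9, 119.7]
force: [-1.0, -1.0, 0.2]
grip_width: 0.351
grasp_force: 0.4
tool_pos: [455.6, -73.0, 119.7]
force: [-0.0, 0.4, -0.5]
grip_width: 0.353
grasp_force: 0.4
tool_pos: [456.6, -73.1, 119.7]
force: [-0.9, -0.7, 0.1]
grip_width: 0.349
grasp_force: 0.4
```

To row units: 1 mm is 0.016.

```bash
echo '[[0.35, [0, 0.016, 0], 0], [0.35, [0, 0, 0], 0]]' > rows.txt && python3 jog.py rows.txt |grep -E 'pos|force|width'; echo '[[0.35, [0, 0.016, 0], 0], [0.35, [0, 0, 0], 0]]' > rows.txt && python3 jog.py rows.txt |grep -E 'pos|force|width'; python3 -c "
from h import *
go(10,29,119)
d=grab('scene','a6s.png')
cv2.imwrite('pics/a6.png',cv2.resize(d['image'][160:245,310:410,::-1],None,fx=7,fy=7,interpolation=cv2.INTER_CUBIC))"
```

```text
tool_pos: [456.9, -73.1, 119.6]
force: [-2.3, -0.6, 0.7]
grip_width: 0.347
grasp_force: 1.1
tool_pos: [457.1, -73.2, 119.5]
force: [-5.4, -0.1, 2.7]
grip_width: 0.347
grasp_force: 2.5
now chest [ 10.5  31.7 119.5] yaw err to turn 0.0019 rpy [-3.139  0.     1.467] shift [ 0.5 -2.6  0.5] F [-5.4 -0.1  2.7]
```

View pics/a6.png

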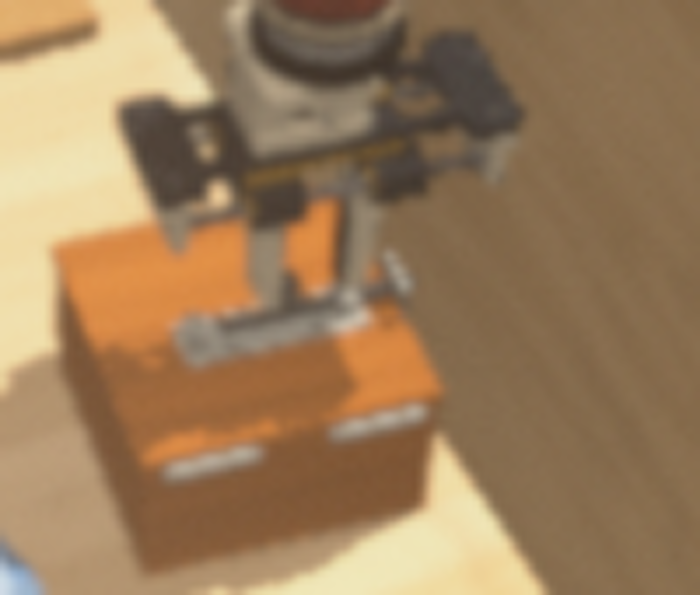

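The bolt bar now reaches through the staple at (395,280), and it stalled at about 5 N at the expected travel. I'll back off and retreat.

To row units: -60 mm is -0.96, -50 mm is -0.8.

```bash
echo '[[0.35, [0, -0.112, 0], 0], [0.35, [0, 0, -0.32], 0], [0.35, [0, 0, -0.64], 0], [0.35, [0, 0, -0.96], 0], [0.35, [0, 0, -0.96], 0], [0.35, [-0.8, 0, -0.32], 0], [0.35, [-0.96, 0, 0], 0], [0.35, [-0.96, 0, 0], 0], [0.35, [-0.96, 0, 0], 0], [0.35, [-0.64, 0, 0], 0]]' > rows.txt && python3 jog.py rows.txt; echo '[[0.35, [0, 0, 0], 0], [0.35, [0, 0, 0], 0], [0.35, [0, 0, 0], 0]]' > rows.txt && python3 jog.py rows.txt >/dev/null; python3 - <<'E'
from h import *
s=grab('scene','a7s.png');t=grab('top','a7t.png')
a=cv2.resize(s['image'][160:245,310:410,::-1],(400,340),interpolation=cv2.INTER_CUBIC);b=cv2.resize(t['image'][130:220,280:400,::-1],(400,340),interpolation=cv2.INTER_CUBIC)
cv2.imwrite('pics/a7.png',np.hstack([a,b]))
E
```

```text
clock: 19.2
tool_pos: [423.7, -345.2, 319.9]
orientation: [3.138, 0.003, 1.463]
force: [1.1, -0.1, 0.2]
grip_width: 0.35
grasp_force: 0.0
```

View pics/a7.png

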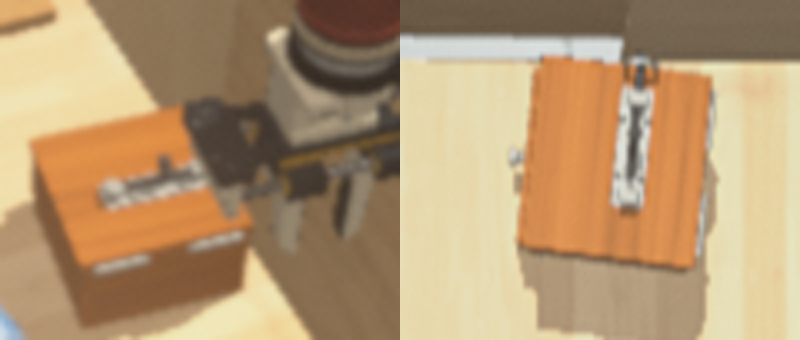

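The lid is flat and the drawer knob is tight in at (515,157). The bolt runs through the staple at (640,70), and the bolt knob at scene px (351,200) matches the fully shot prediction of (351,199).

```bash
python3 -c "
from h import *
print(manip.finish_job())"
```

```text
the job is handed in; nothing more can be done
None
```

I pushed the drawer home, closed the lid flat and slid the bolt fully into its keeper, in that order; the hand is clear, nothing else was seen to move, and I handed the job in at about 20 s.

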